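# Snap the gas strut into its spring-clip holder

## Robot

A 6-joint arm with a two-finger parallel gripper is mounted at the origin on the work surface. World frame = base frame: x ahead of the robot, y to its left, z up, the work surface at z = 0. Lengths are in m, angles in rad, forces in N, time in s.
With the tool pointing down it reaches from about 0.275 to 0.75 m from the base axis. Payload 10.2 kg.
Tool frame: the origin (TCP) lies midway between the tips of the shut fingers; the grasp point (between the pads) lies 19 mm behind it (env.hold_point_z is the distance from the TCP to the grasp point, in m); x points along the fingers, z is the direction in which the jaws open and shut, and the axes are right-handed (so a half turn about x gives the same grasp; the last joint's range is limited). The gripper opens to 85 mm and grips with 20 to 120 N. Pads are 22 mm wide; open, the fingers measure 114 mm over their backs; the gripper's body (76 mm by 85 mm) begins 54 mm behind the grasp point. The pads swing forward as they close: fully open they stand 13 mm farther back than shut.
Start: joints at [1.049, 0.313, 1.498, -0, 1.331, -0.223], TCP at [0.155, 0.502, 0.231] pointing down, gripper open.
Joint ranges: [-2.94, 2.94], [-0.97, 2.17], [0.19, 2.56], [-1.23, 4.37], [0.02, 3.11], [-2.88, 2.88]. Speed limits (rad/s): [2.39, 2.39, 3.01, 3.14, 3.14, 3.14].

## Interface

Orientations are given as a unit quaternion [x, y, z, w].
In Python, from bench import env, kinematics, monitor, eyes, job gives the robot as it stands. The module is installed in compiled form; this text tells all that it offers. Calls block until the motion is done:
- env.reach(position, orientation): joint-space move of the TCP to a pose.
- env.movel(position, velocity=0.15, frame=None, guard=None): straight line of the TCP; frame=None keeps the orientation; velocity is the mean speed in m/s. With guard (N) it stops when the force on the tool has changed by that much, and returns True; else False.
- env.set_joints(angles): joint-space move.
- env.release() and env.close_gripper(effort=None): open the fingers fully, or close them until they stop; effort is the grip in N (None keeps the last).
- env.hold(seconds).
- kinematics.ik(position, orientation): joint angles nearest the present ones, or None.
- monitor.sense(): the state.
- eyes.grab_frame(name): name is "scene" or "top"; returns a dict with "frame" (420x560x3 uint8, red, green, blue), "mtx" (3x3 intrinsics, pixels), "view" (4x4, takes a point from world to camera coordinates). Camera axes: x right, y down, z forward; pixel columns grow to the right and rows downward; lengths in m; the calibration is good to about 2 mm. A picture is of the moment at which its call begins. There is no depth.
A pose or a line that the arm cannot do raises env.MotionError and nothing moves.
- job.hand_in(): hands the job in, once; it reports no verdict.
The state is a dict: "clock": time; "joints": joint angles; "qvel": joint speeds; "joint_efforts": joint torques, N m; "position": TCP position; "ee_rot": TCP orientation; "contact_force": force on the tool from outside, world axes, zero at the start; "ft_torque": the same for the moment, N m; "finger_gap": opening from 0.0 (shut) to 1.0 (fully open).
Only numpy, scipy, OpenCV 4.12 (cv2) and the standard library are available. Lean on these libraries where they do the work, as an engineer would, in place of code of your own. Each camera call takes 0.05 s, during which the arm holds its last target.

## Task

On the parts-store bench two gas struts lie in wooden cradles. Take the bigger one (longer, thicker tube) and press it down, by its black tube, into the steel holder until both pairs of spring clips have snapped around the tube and it sits fully home, with the tube centred along the holder; either end may point either way. Let go of it, and leave the smaller strut in its cradle.

Things in the scene. Friction and masses are not known exactly. Their poses are not given: they have to be found in the camera images.
- strut_center (a point): Bigger gas strut, about 0.35 kg: black tube 24 mm thick, 176 long; 10 mm rod out of its -x end, a 20 mm eye at each outer end; 272 mm overall. Point: middle of the tube, on its axis; x along the tube, away from the rod. Lies level in a wooden cradle, axis 45 mm above the bench, in two V notches 110 mm apart; the middle 80 mm of tube is clear beside and below, down to the cradle's foot (8 mm thick).
- holder: Clip holder, screwed down: dark steel foot 160 mm along its x, 64 wide, 12 thick; origin at the centre of its underside. Two pairs of bright spring leaves at x = -47 and +47 mm, each 16 mm long, 78 mm free between the pairs for fingers. Lips at 63 mm height, 17 mm apart; above them a flared mouth, 60 mm wide at 85 mm height. The lips spring apart when the tube is pressed down.
- holder_seat (a point): Where the middle of the bigger strut's tube ends when home: a point of the holder midway between the pairs of clips, 55 mm above the bench; x is the line along which the tube lies, z up. Pressed straight down from above with some 10 to 15 N in all, the tube comes to rest on two black saddles (12 mm below this point) and the lips close over it.
- small_strut_center (a point): Smaller gas strut, to be left alone: black tube 16 mm thick, 130 long, 7 mm rod, about 185 mm overall, in a cradle like the other's. Point: middle of its tube, on the axis, 39 mm above the bench; x along the tube.

How it is judged:
At the end, for the whole second after the job is handed in: The bigger strut is home in both pairs of clips and released: the middle of its tube within 20 mm along, 7 mm across and 6 mm above or 7 mm below the seat point, its tube along the holder within 8 degrees (either way round); the smaller strut within 25 mm of its start (x of strut_center in the frame of holder_seat between -0.02 and 0.02 m and y of strut_center in the frame of holder_seat between -0.007 and 0.007 m and z of strut_center in the frame of holder_seat between -0.007 and 0.006 m and angle between the x axis of strut_center and the x axis of holder, either way round below 0.14 rad and distance of small_strut_center from where it was at the start of the episode below 0.025 m); the robot touches nothing.
It fails at once if the smaller strut is moved by more than 25 mm (distance of small_strut_center from where it was at the start of the episode above 0.025 m).
It also fails if it takes over 43 s, if anything falls off the work surface, if the arm or the gripper's body presses on something with over 40 N, if the wrist force passes 120 N, or if a joint passes its speed limit or range.

## Working session

There is one attempt and no reset: what is moved stays moved. The work goes in short steps, each a Python script; the robot and the scene stay as the last script left them, time stands still between calls to the robot, and variables do not carry over. Pictures are saved under pics/ and viewed, and the job is handed in when it is done.

```bash
mkdir -p pics; ls; python3 - <<'E'
from bench import env,kinematics,monitor,eyes,job
import cv2,numpy as np
for n in("scene","top"):
    f=eyes.grab_frame(n); cv2.imwrite(f"pics/{n}0.png",f["frame"][:,:,::-1]); np.savez(f"pics/{n}0.npz",**f)
    print(n,f["mtx"].round(1).tolist(),f["view"].round(4).tolist())
s=monitor.sense();print(s["clock"],s["position"],s["ee_rot"],s["finger_gap"],env.hold_point_z)
E
```

```text
pics
scene [[379.6, 0.0, 284.5], [0.0, 379.6, 205.2], [0.0, 0.0, 1.0]] [[-0.6481, 0.7614, -0.0136, 0.3304], [0.6485, 0.5425, -0.534, -0.3143], [-0.3992, -0.3549, -0.8454, 0.9628], [0.0, 0.0, 0.0, 1.0]]
top [[448.7, 0.0, 282.4], [0.0, 448.7, 207.3], [0.0, 0.0, 1.0]] [[0.2261, -0.9741, -0.0011, -0.103], [-0.9513, -0.2206, -0.2155, 0.5435], [0.2097, 0.0497, -0.9765, 0.7053], [0.0, 0.0, 0.0, 1.0]]
0.1 [0.15441767 0.50153899 0.2308016 ] [-0.42016897  0.5692261   0.41987057  0.56846143] 0.9980029837807336 0.0187
```

View pics/scene0.png

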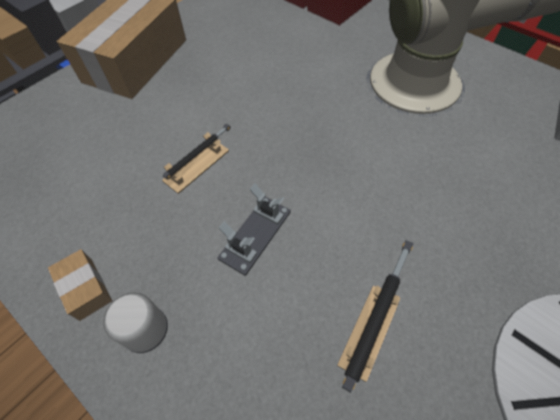

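View pics/top0.png

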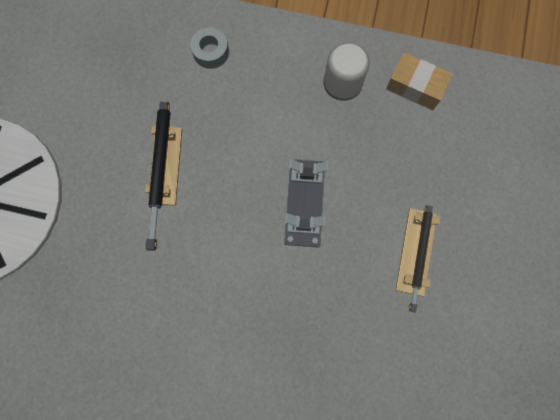

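The top view shows the big strut's tube from about (164,110) to (155,207), with the rod end towards the bottom. The holder is around (305,203), and the small strut is around (423,247). I'll zoom in on the strut and holder next.

```bash
python3 - <<'E'
import cv2
t=cv2.imread('pics/top0.png');s=cv2.imread('pics/scene0.png')
def crop(im,x,y,w,h,k,n):
    c=cv2.resize(im[y:y+h,x:x+w],None,fx=k,fy=k,interpolation=cv2.INTER_CUBIC)
    for i in range(0,w,10):
        cv2.line(c,(i*k,0),(i*k,8),(0,0,255),1)
        if i%20==0: cv2.putText(c,str(x+i),(i*k,20),0,.4,(0,0,255),1)
    for i in range(0,h,10):
        cv2.line(c,(0,i*k),(8,i*k),(0,0,255),1)
        if i%20==0: cv2.putText(c,str(y+i),(10,i*k+4),0,.4,(0,0,255),1)
    cv2.imwrite(n,c)
crop(t,255,150,100,100,6,'pics/th.png')
crop(t,120,95,90,160,3,'pics/tb.png')
crop(s,210,175,95,100,6,'pics/sh.png')
crop(s,330,235,95,160,3,'pics/sb.png')
a=cv2.imread('pics/tb.png');b=cv2.imread('pics/sb.png');cv2.imwrite('pics/b.png',cv2.hconcat([a,b]))
E
```

```text
(no output)
```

View pics/th.png

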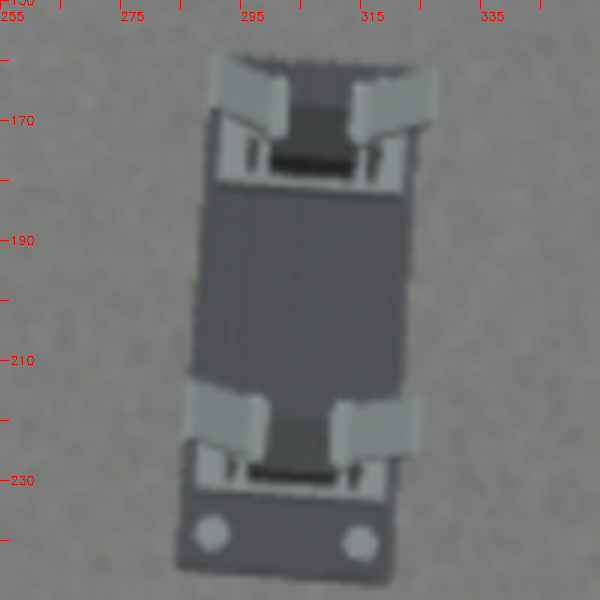

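View pics/sh.png

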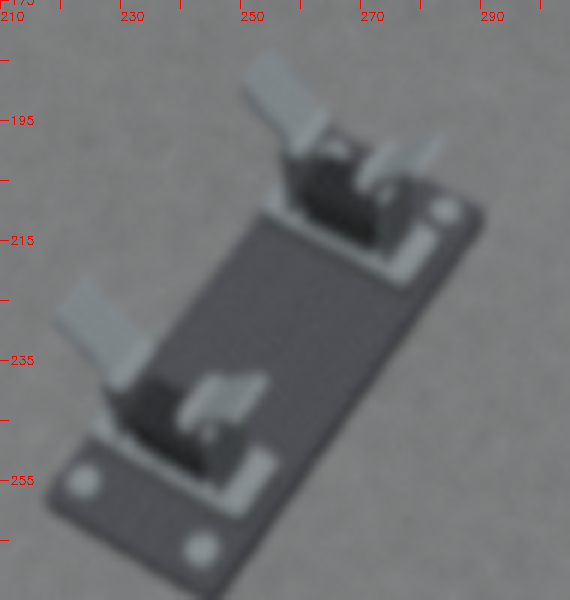

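View pics/b.png

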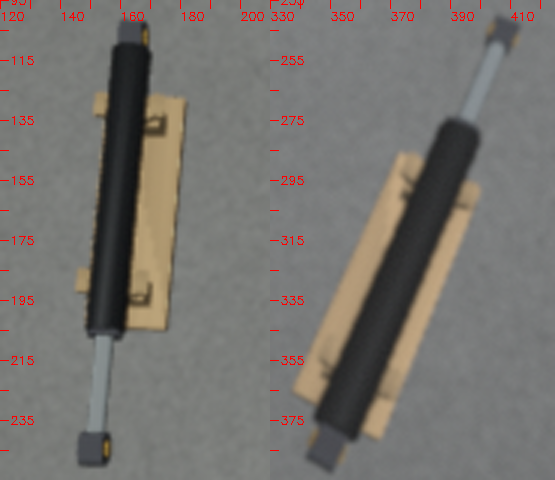

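```bash
cat > fit.py <<'E'
import numpy as np
from scipy.optimize import least_squares
F={n:dict(np.load(f'pics/{n}0.npz')) for n in('top','scene')}
def proj(n,P):
    f=F[n];P=np.atleast_2d(P);c=P@f['view'][:3,:3].T+f['view'][:3,3];p=c@f['mtx'].T;return p[:,:2]/p[:,2:]
def W(q,M):
    c,s=np.cos(q[2]),np.sin(q[2]);M=np.asarray(M,float)
    return np.c_[q[0]+c*M[:,0]-s*M[:,1],q[1]+s*M[:,0]+c*M[:,1],M[:,2]]
def fit(obs,q0,label):
    def r(q,sep=False):
        return np.concatenate([(proj(n,W(q,m))-p).ravel() for n,m,p in obs])
    s=least_squares(r,q0,loss='soft_l1');print(label,s.x.round(4));i=0
    for n,m,p in obs: print(n,(proj(n,W(s.x,m))-p).round(1).tolist())
    return s.x
T=lambda a:np.array([255,150])+(np.array(a)-.0)/6
S=lambda a:np.array([210,175])+np.array(a)/6
mm=lambda a:np.array(a)/1000.
hT=('top',mm([[55,30,85],[39,30,85],[55,-30,85],[39,-30,85],[-39,30,85],[-55,30,85],[-39,-30,85],[-55,-30,85],[-80,32,12],[-80,-32,12]]),
 T([[213,52],[212,112],[438,66],[436,122],[190,378],[185,430],[422,397],[418,455],[180,568],[390,583]]))
hS=('scene',mm([[80,-32,12],[80,32,12],[-80,32,12],[-39,-30,85],[-55,-30,85],[55,-30,85],[39,-30,85]]),S([[47,500],[215,603],[485,212],[242,80],[275,52],[57,315],[85,275]]))
for o in([hT],[hS],[hT,hS]): fit(o,[.4,-.1,-.1],'holder')
# big strut: axis points; local x away from rod. tube ends +-88 ,z 45
BT=lambda a:np.array([120,95])+np.array(a)/3
BS=lambda a:np.array([330,235])+(np.array(a)-[270,0])/3
bT=('top',mm([[88,12,45],[88,-12,45],[-88,12,45],[-88,-12,45]]),BT([[113,45],[151,48],[87,330],[124,335]]))
bS=('scene',mm([[-88,-12,45],[-88,12,45],[88,-12,45],[88,12,45]]),BS([[441,123],[480,137],[315,418],[357,435]]))
for o in([bT],[bS],[bT,bS]): fit(o,[.5,.2,0],'strut')
for n in F: 
    v=F[n]['view'];print(n,-v[:3,:3].T@v[:3,3])
E
python3 fit.py
```

```text
holder [ 0.5824 -0.0132  0.1542]
top [[1.2, 0.2], [0.7, -0.7], [-0.8, 0.4], [-0.9, 0.1], [1.0, 0.4], [1.2, 1.3], [-1.1, -0.2], [-1.0, -0.2], [-0.5, -0.6], [0.4, -0.4]]
holder [ 0.583  -0.0099  0.1567]
scene [[-1.1, -0.8], [-0.3, -0.9], [0.6, -1.1], [0.2, 1.3], [-0.4, -0.2], [0.0, 1.2], [0.9, 0.8]]
holder [ 0.5822 -0.012   0.1604]
top [[0.2, 0.2], [-0.2, -0.7], [-1.7, 0.2], [-1.8, -0.1], [0.4, 0.4], [0.6, 1.3], [-1.7, -0.3], [-1.5, -0.4], [-0.9, -0.5], [0.0, -0.6]]
scene [[-1.5, -1.6], [-0.7, -1.9], [-0.1, -2.1], [-0.5, 0.4], [-1.1, -1.1], [-0.5, 0.3], [0.4, -0.1]]
strut [0.5958 0.2568 0.1967]
top [[-0.2, 0.9], [0.3, 0.2], [-0.8, -0.0], [0.7, -1.3]]
strut [0.5945 0.2579 0.2049]
scene [[-0.2, -1.5], [0.4, 0.2], [-0.7, -0.6], [0.5, 2.3]]
strut [0.5951 0.2575 0.201 ]
top [[-0.8, 1.1], [-0.4, 0.5], [-1.0, 0.3], [0.4, -1.0]]
scene [[-0.4, -1.4], [0.2, 0.5], [-1.4, -0.6], [-0.2, 2.3]]
top [ 0.39238718 -0.01555245  0.80572975]
scene [0.80230589 0.26073687 0.65058138]
```

Both cameras agree to about 3 mm: the strut is at (0.595, 0.257) with yaw 0.20, and the holder at (0.582, -0.012) with yaw 0.157. The height, reach and size values also fit. I'll grasp now.

```bash
cat > h.py <<'E'
from bench import env,kinematics,monitor,eyes,job
import numpy as np,cv2
from scipy.spatial.transform import Rotation as R
def q(yaw,flip=False):
    z=np.array([-np.sin(yaw),np.cos(yaw),0])*(-1 if flip else 1);x=np.array([0,0,-1.]);y=np.cross(z,x)
    return R.from_matrix(np.c_[x,y,z]).as_quat()
def shot(n,name):
    f=eyes.grab_frame(n);np.savez(f'pics/{name}.npz',**f);cv2.imwrite(f'pics/{name}.png',f['frame'][:,:,::-1]);return f
def st():
    s=monitor.sense();print(round(s['clock'],2),np.round(s['position'],4),'F',np.round(s['contact_force'],1),'gap',round(s['finger_gap'],3),'j',np.round(s['joints'],2));return s
E
python3 - <<'E'
from h import *
cur=monitor.sense()['ee_rot']
for fl in(0,1):
    o=q(.201,fl);print(fl,(R.from_quat(o).inv()*R.from_quat(cur)).magnitude(),kinematics.ik([.595,.2575,.14],o),kinematics.ik([.582,-.0122,.03],q(.157,fl)))
fl=min((0,1),key=lambda f:(R.from_quat(q(.201,f)).inv()*R.from_quat(cur)).magnitude())
o=q(.201,fl)
env.reach([.595,.2575,.14],o);st()
print(env.movel([.595,.2575,.0265],velocity=.12,guard=15));st()
env.close_gripper(90);st()
print(env.movel([.595,.2575,.115],velocity=.12));st()
shot('top','t1');shot('scene','s1')
E
```

```text
0 0.4997592093308463 [ 2.28075745e-01  6.59260623e-01  1.20664976e+00 -4.44089210e-16
  1.27568227e+00 -1.54372058e+00] [-2.22096897e-01  6.60791812e-01  1.52937871e+00 -4.44089210e-16
  9.51422131e-01 -1.94989322e+00]
1 2.6418348502156124 [ 2.28075745e-01  6.59260623e-01  1.20664976e+00 -4.44089210e-16
  1.27568227e+00  1.59787207e+00] [-0.2220969   0.66079181  1.52937871  0.          0.95142213  1.19169943]
1.96 [0.5946 0.2584 0.1403] F [ 0.3  0.1 -0.1] gap 0.998 j [ 0.23  0.66  1.21  0.    1.28 -1.54]
False
3.06 [0.5955 0.2577 0.0274] F [ 0.4 -0.2  0.4] gap 1.0 j [ 0.23  0.79  1.3   0.    1.06 -1.54]
3.67 [0.5952 0.2574 0.0269] F [-1.  -0.8  3.9] gap 0.255 j [ 0.23  0.79  1.3  -0.    1.06 -1.54]
False
4.56 [0.5945 0.2574 0.1139] F [-0.5  0.5 -3.4] gap 0.255 j [ 0.23  0.68  1.23  0.    1.22 -1.54]
```

View pics/s1.png

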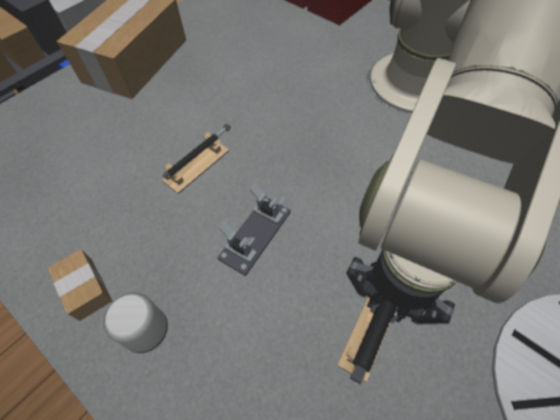

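View pics/t1.png

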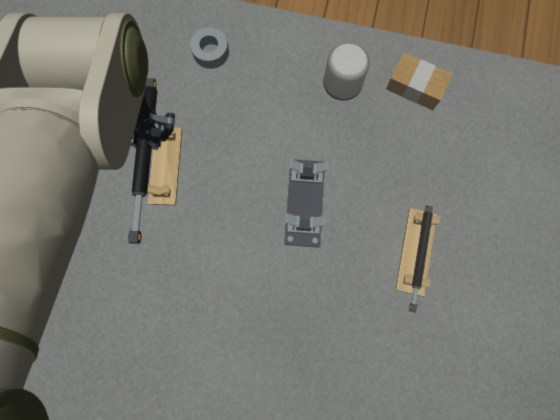

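The strut is held (the wrist reads 3.4 N, its weight) and clear of the cradle; both pictures show the tube in the jaws. The small strut hasn't moved. Next I'll carry it over the holder and check alignment.

```bash
python3 - <<'E'
from h import *
env.movel([.5825,-.0122,.115],velocity=.15,frame=q(.157)); st()
t=shot('top','t2')['frame'];s=shot('scene','s2')['frame']
a=cv2.resize(t[100:260,230:380],None,fx=3,fy=3,interpolation=2);b=cv2.resize(s[130:290,180:330],None,fx=3,fy=3,interpolation=2)
cv2.imwrite('pics/c2.png',cv2.hconcat([a,b])[:,:,::-1][:600,:800]) if False else cv2.imwrite('pics/c2.png',cv2.resize(cv2.hconcat([a,b]),(800,427))[:,:,::-1])
E
```

```text
6.61 [ 0.5825 -0.0116  0.115 ] F [ 0.1  0.2 -2.3] gap 0.249 j [-0.22  0.55  1.47  0.    1.13 -1.95]
```

View pics/t2.png

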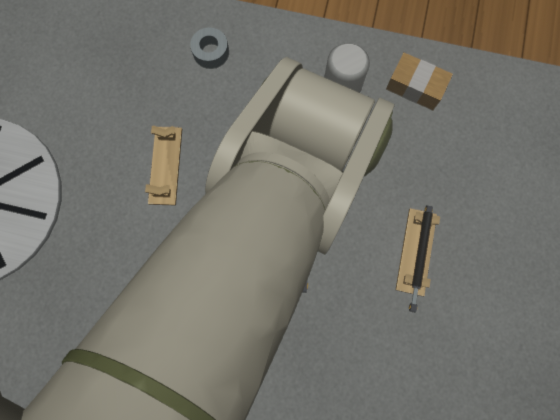

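View pics/s2.png

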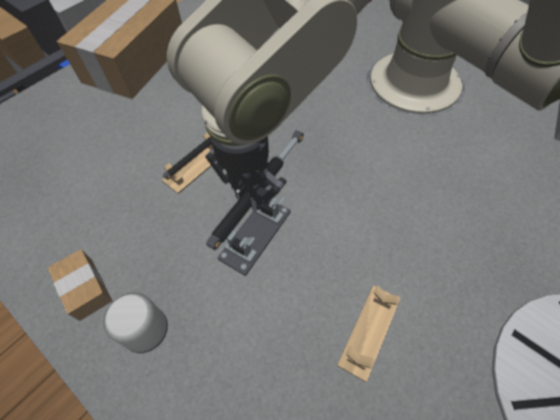

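The arm hides the holder in the top view. The scene view shows the tube above the mouth, with the end eye around (213,241) and the rod eye around (298,136). I'll check these against the predicted position.

```bash
python3 - <<'E'
import cv2,numpy as np
import sys,io,contextlib
with contextlib.redirect_stdout(io.StringIO()):
    from fit import *
s=cv2.imread('pics/s2.png');k=6
c=cv2.resize(s[125:255,190:310],None,fx=k,fy=k,interpolation=2)
P=W([.5825,-.0116,.157],mm([[88,12,134],[88,-12,134],[-88,12,134],[-88,-12,134]]))
p=(proj('scene',P)-[190,125])*k; print(proj('scene',P))
for a,b in((0,1),(0,2),(1,3),(2,3)): cv2.line(c,tuple(p[a].astype(int)),tuple(p[b].astype(int)),(0,255,0),1)
cv2.imwrite('pics/c3.png',c[:600 if 0 else 780][:, :720][:,:]) if False else cv2.imwrite('pics/c3.png',cv2.resize(c,None,fx=.76,fy=.76))
E
```

```text
[[223.08376968 241.1089862 ]
 [210.51913871 233.91965704]
 [283.44962585 163.05460763]
 [271.75393787 157.53496813]]
```

View pics/c3.png

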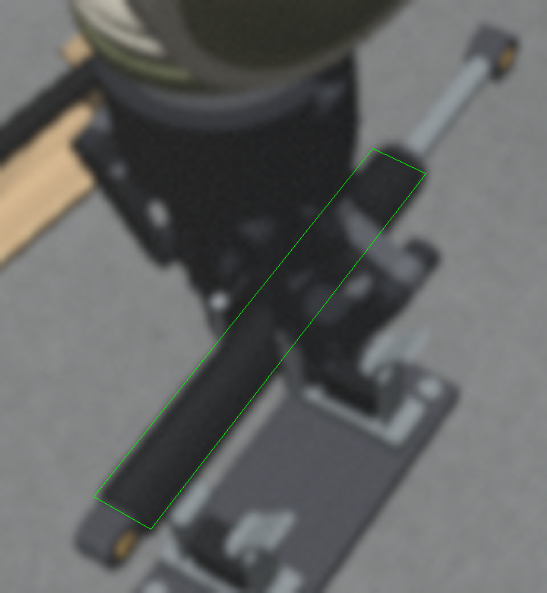

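The prediction matches within about 1 px, so I'll press down.

```bash
python3 - <<'E'
from h import *
for z in (.075,.062,.055,.048,.042,.038,.035):
    g=env.movel([.5825,-.0122,z],velocity=.05,guard=35);st()
    if g: print('guard',z);break
shot('scene','s4')
E
python3 -c "
import cv2;s=cv2.imread('pics/s4.png');cv2.imwrite('pics/c4.png',cv2.resize(s[150:280,190:310],None,fx=4.5,fy=4.5,interpolation=2))"
```

```text
7.66 [ 0.5827 -0.0122  0.0753] F [-0.7  0.2 -2.3] gap 0.252 j [-0.22  0.6   1.5   0.    1.04 -1.95]
8.07 [ 0.5823 -0.0122  0.0616] F [ 0.2  0.5 -2.5] gap 0.254 j [-0.22  0.62  1.51 -0.    1.02 -1.95]
8.36 [ 0.5825 -0.0119  0.055 ] F [ 0.2  2.3 -1.3] gap 0.256 j [-0.22  0.63  1.51  0.    1.   -1.95]
8.65 [ 0.5836 -0.0123  0.0487] F [4.1 1.6 1.1] gap 0.254 j [-0.22  0.63  1.52  0.    0.99 -1.95]
8.92 [ 0.582  -0.0121  0.0412] F [ 1.8  1.2 -7.2] gap 0.251 j [-0.22  0.64  1.52 -0.    0.98 -1.95]
9.17 [ 0.5819 -0.0122  0.0371] F [  2.4   0.  -10.9] gap 0.252 j [-0.22  0.65  1.52 -0.    0.97 -1.95]
9.42 [ 0.5821 -0.0122  0.0368] F [-8.1  1.  13.8] gap 0.253 j [-0.22  0.65  1.52 -0.    0.97 -1.95]
```

View pics/c4.png

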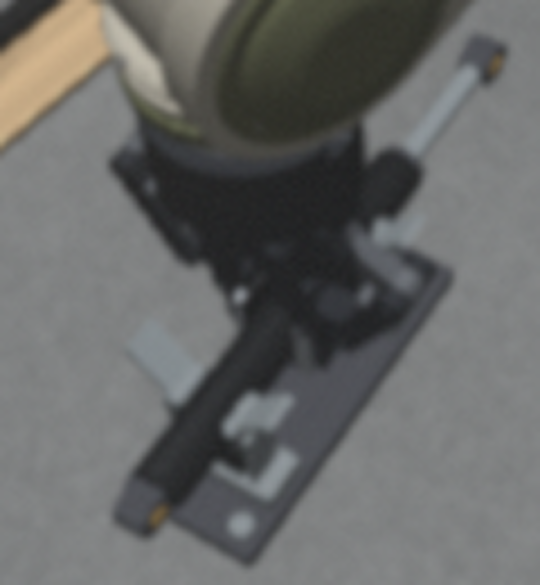

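The picture shows the tube down between the leaves. The forces fit too: the clips pulled it in (-11 N), then it met the saddles at TCP z = 0.0368, against 0.0369 predicted. Next I'll release, lift and check both clip pairs.

```bash
python3 - <<'E'
from h import *
env.release();st()
env.movel([.5825,-.0122,.15],velocity=.12,guard=25);st()
env.reach([.45,.3,.25],q(.3));st()
env.hold(.3);shot('top','t5');shot('scene','s5')
E
python3 - <<'E'
import io,contextlib
with contextlib.redirect_stdout(io.StringIO()):
    from fit import *
import cv2
q=[.5825,-.0122,.157];M=mm([[88,12,55],[88,-12,55],[-88,-12,55],[-88,12,55]])
o=[]
for n,(x,y) in(('t',(250,120)),('s',(195,150))):
    k=4;c=cv2.resize(cv2.imread(f'pics/{n}5.png')[y:y+145,x:x+100],None,fx=k,fy=k,interpolation=2)
    p=(proj({'t':'top','s':'scene'}[n],W(q,M))-[x,y])*k
    cv2.polylines(c,[p.astype(int)],True,(0,255,0),1);o.append(c)
cv2.imwrite('pics/c5.png',cv2.hconcat(o))
E
```

```text
10.11 [ 0.5825 -0.0122  0.035 ] F [ 0.  -0.2 -0.4] gap 1.001 j [-0.22  0.65  1.53 -0.    0.96 -1.95]
11.22 [ 0.5821 -0.0121  0.1492] F [-0.4 -0.4  0.4] gap 0.996 j [-0.22  0.51  1.43  0.    1.2  -1.95]
12.54 [0.4505 0.2992 0.2494] F [0.6 0.4 0.4] gap 1.001 j [ 0.37  0.34  1.42 -0.    1.39 -1.5 ]
```

View pics/c5.png

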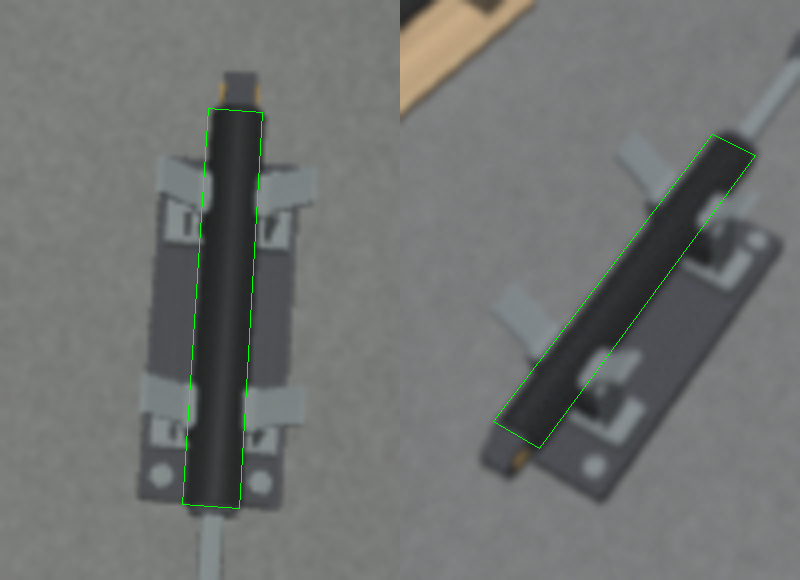

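View pics/t5.png

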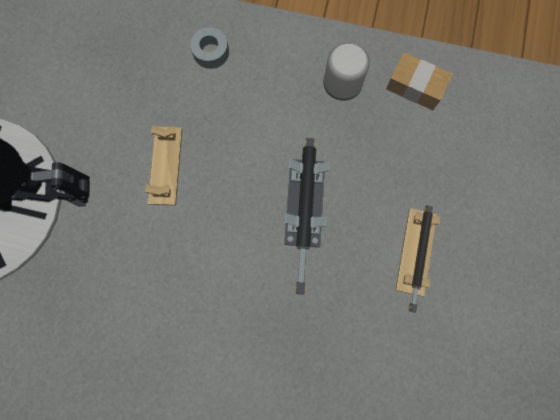

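Both pairs of lips overlap the tube, which lines up with the home outline within about 1–2 px in both views. The small strut is still in its cradle at about (423,247).

```bash
python3 - <<'E'
from h import *
st();job.hand_in()
E
```

```text
12.94 [0.4502 0.2998 0.2499] F [-0.3  0.3  0.2] gap 0.997 j [ 0.37  0.34  1.42  0.    1.39 -1.5 ]
the job is handed in; nothing more can be done
```

The bigger strut is in the holder and released, and the job was handed in at 12.9 s of the 43 s allowed. No verdict is reported, so what follows rests on my own checks.

I found the strut and holder in both camera views, gripped the strut mid-tube at 90 N, carried it over the holder and pressed straight down. I then opened the gripper, lifted clear and moved the arm away.

- **Seating:** The clips pulled the tube down with about 11 N. It then stopped on the saddles at tool height 36.8 mm, against 36.9 mm expected, and the push against them read about 14 N.
- **Final pictures:** Both pairs of lips close over the tube. It lies within 1–2 px (roughly 2–4 mm) of the predicted home outline in both views. The smaller strut looks unmoved in its cradle.
- **Robot:** The force reading was near zero after release and the arm is well clear of everything.
- **Disagreement:** The two cameras differed by about 3 mm on the holder's sideways position. I used a value between them, and the flared mouth guided the tube in. No check failed.

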